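Load the kraft paper dispenser

ROBOT

A 6-joint arm with a two-finger parallel gripper is mounted at the origin on the work surface. World frame = base frame: x ahead of the robot, y to its left, z up, the work surface at z = 0. Lengths are in m, angles in rad, forces in N, time in s.
With the tool pointing down it reaches from about 0.375 to 0.825 m from the base axis. Payload 5.5 kg.
Tool frame: the origin (TCP) lies midway between the tips of the shut fingers; the grasp point (between the pads) lies 19 mm behind it; z points along the fingers, y is the line along which they close (so a half turn about z gives the same grasp; the last joint's range is limited). The gripper opens to 85 mm and grips with 20 to 120 N. Pads are 22 mm wide; open, the fingers measure 114 mm over their backs; the gripper's body (76 mm by 85 mm) begins 54 mm behind the grasp point. The pads swing forward as they close: fully open they stand 13 mm farther back than shut.
Start: joints at [1.268, 0.314, -0.047, 1.21, 0, 1.571], TCP at [0.179, 0.573, 0.231] pointing down, gripper open.
Joint ranges: [-2.67, 2.67], [-0.69, 1.73], [-1.03, 1.25], [-2.08, 2.16], [-1.42, 1.45], [-3.14, 3.14]. Speed limits (rad/s): [2.39, 2.39, 3.01, 3.14, 3.14, 3.14].

INTERFACE

Orientations are given as [roll, pitch, yaw] about the fixed x, y, z axes, in that order (R = Rz(yaw) Ry(pitch) Rx(roll)).
In Python, from rig import robot gives the robot as it stands.
- The arm moves only by the tool arm_command, never from a script. Its argument "series" is a list that holds one entry, the list of rows, each a list of 4 numbers: the shift along the world's x, y, z in m, then the turn about the world's z in degrees. A call has exactly 10 rows; each row shifts and turns the commanded pose from where the row before left it; what a row does not reach is not made up. A row lasts 1/10 s, in which the tool goes at most 50 mm and 8.59 degrees, less where a joint would pass 70% of its speed; a pose out of reach is approached as far as the arm can. A call with a gripper value outside its range is refused whole. "gripper" is the opening, from 0 (shut) to 1 (fully open), set as the call begins (left out, the last holds). The fingers move at their own pace and stop on an object; the grip force is fixed at half the most. Time passes only in rows, so rows that do not move let the fingers close, or fill a call up. It gives the time, the measured TCP pose, the force, the opening and the grip force at its end, in the units of the state.
- robot.get_state(): the state, without advancing time (a new reading comes with each control period).
- robot.read_camera(name): name is "scene" or "side" or "wrist"; returns the picture (480x640x3 uint8, red, green, blue); there is no depth.
- robot.get_calibration(name): a dict with "fov_y" (degrees; the focal length in pixels is half the picture's height over the tangent of half this angle, whatever the lens; pixels are square), "cx", "cy" (the principal point, pixels), "extrinsics" (4x4, takes a point from world to camera coordinates). Camera axes: x right, y up, looking along -z (the intrinsics and any distortion apply to the point x, -y, -z); pixel columns grow to the right and rows downward; lengths in m; the calibration is good to about 2 mm. A picture is of the moment at which its call begins: read the wrist's pose just before it. get_calibration takes no time and is no camera call; for the wrist camera it gives the pose at the moment of the call.
- robot.close_job(): hands the job in; it is judged then, once.
Trained networks look in the newest picture that a camera, given by its name, has taken for a name from the list of things; names that differ only in an ending like _2 or _b are one class to them, and where a whole thing is asked for, a point or a joint stands for the part that bears it (a point fixed in the world has none). Each returns a list of dicts, best first, with "conf" (0 to 1); they miss things now and then, are a little off and sometimes report something else, mostly with a low value. They report only what shows in the picture. A call takes as long as a camera call. They do not tell look-alikes from the thing itself.
- robot.search_frame(camera, label): "centre" ([x, y, z] in m, in world coordinates, good to about 4 mm: the middle of the surface that is visible of it).
- robot.silhouettes(camera, label): "mask" (480x640 bool, what is visible of it).
- robot.pinpoint(camera, label): "centre" ([x, y, z] in m, in world coordinates, good to about 4 mm: a listed point, or the origin of a listed thing).
The state is a dict: "clock": time; "q": joint angles; "qd": joint speeds; "effort": joint torques, N m; "tcp_pos": TCP position; "tcp_rot": TCP orientation; "force": force on the tool from outside, world axes, zero at the start; "moment": the same for the moment, N m; "width": finger opening in m; "grasp_force": force on a finger pad.
Only numpy, scipy, OpenCV 4.12 (cv2) and the standard library are available. Lean on these libraries where they do the work, as an engineer would, in place of code of your own. Each camera call takes 0.05 s, during which the arm holds its last target. There are 200 camera calls.

TASK

Load the paper dispenser on the packing bench: take the roll of brown paper, on its spring-loaded spindle, from the sloping wire rack, press its sprung end in so that the spindle fits between the dispenser's two end cups, then let it spring out and leave it with both ends fully home in the cups. Then swing the tear bar over from behind and push it down until it rests on the roll. Do not knock over or push about the ware, carton and tape standing on the bench.

Things in the scene. Friction and masses are not known exactly. Their poses are not given: they have to be found in the camera images.
- roll: Brown paper roll, 54 mm diameter, 96 mm wide, fixed on its spindle (182 mm tip to tip, free length; 0.18 to 0.37 kg). Origin at the roll's centre, on the axis; +x runs along the spindle to the sprung end. It starts in the rack, sloping 32 deg, sprung end up and away from the robot. Grasp it across its 54 mm.
- sprung_tip (a point): Point of the rounded sprung end: a bare steel rod, 13 mm diameter, standing 37 mm out of the 18 mm white barrel when free, 91 mm from the roll's centre. Pushed along the axis it slides in at most 22 mm; the spring pushes back with 2 N at the start of travel, 0.45 N more per mm.
- fixed_tip (a point): Point of the rounded fixed end: a short white nose, 13 mm diameter, 15 mm long, on the 18 mm white barrel; 91 mm from the roll's centre, does not move.
- plunger (a joint): How far the sprung end is pushed in, m: 0 free, 0.022 fully in, about 0.005 when the spindle sits in both cups.
- holder: Grey steel dispenser, screwed to the bench: base 150 x 215 mm, 8 mm thick; two upright cheeks, 121 mm high, inner faces 181 mm apart. Origin under the base, midway between the cheeks and below the cup axis, x away from the robot, y to the left along the cup axis (yaw up to 0.25 rad), z up. The cup axis is 85 mm above the bench. A thin guide rod lies low in front (top at 34 mm).
- cup_left (a point): Centre of the floor of the left (+y) end cup: black, round, 22 mm inside diameter, 10 mm deep, outside diameter 31 mm, on the cheek's inner face, opening towards the other cup. Cup floors are 177 mm apart, rims 157 mm: the spindle cannot shorten enough to go in level, so one end enters its cup at a slant first. A seated tip rests about 4.5 mm below this point.
- cup_right (a point): The same for the right (-y) end cup.
- tear_bar (a joint): Angle of the tear bar's hinge, rad: 0 arms level and pointing to the robot; 1.57 upright; it starts folded back behind the dispenser at 2.2 to 2.65. Resting on a loaded roll it reads about 0.3. The hinge is stiff and stays where it is left (about 1.5 N at the bar moves it).
- bar_mid (a point): Middle of the steel tear bar: 207 mm long along the dispenser's y, 20 mm wide along its arms, 8 mm thick, 56 mm from the hinge axis, on two flat side arms outside the cheeks.
- bar_hinge (a point): Middle of the tear bar's hinge axis (parallel to the dispenser's y), 58 mm behind (+x) the cup axis and 95 mm above the bench.
- rack: Black wire rack, screwed to the bench left or right of the dispenser: two 6 mm rails 40 mm apart sloping up 32 deg away from the robot, stops at the low end, 40 mm between the stops. Origin under it, z up; x points to its high end (yaw up to 0.4 rad). The roll's centre lies 100 mm above the origin.
- trumpet_vase: ware on the bench, loose; origin at the centre of its underside, z up; silver trumpet-shaped vase, 244 mm high, rim 112 mm wide.
- orange_vase: ware on the bench, loose; origin at the centre of its underside, z up; terracotta vase, 190 mm high, 94 mm wide.
- tureen: ware on the bench, loose; origin at the centre of its underside, z up; dark metal tureen with a domed lid and finial, 158 mm high, 156 mm wide; on the other side of the dispenser from the rack.
- bowl: ware on the bench, loose; origin at the centre of its underside, z up; steel bowl, 60 mm high, 170 mm wide.
- candlestick: ware on the bench, loose; origin at the centre of its underside, z up; brass candlestick, 158 mm high, foot 84 mm wide.
- tape: ware on the bench, loose; origin at the centre of its underside, z up; roll of amber parcel tape lying flat, 96 mm wide, 48 mm high, in front of the dispenser.
- carton: ware on the bench, loose; origin at the centre of its underside, z up; closed small carton, 110 x 140 x 80 mm.
Mind the look-alikes: they are no part of the job. There is more than one size of the roll; the one meant has the size given above.

How it is judged:
By the outcome, as a careful person would: the job done as asked, in the order asked, and still so for the second after the job is handed in, with the robot touching nothing.
It also fails if it takes over 61 s, if anything falls off the work surface, if the arm or the gripper's body presses on something with over 40 N, if the wrist force passes 120 N, or if a joint passes its speed limit or range.

## Working session

There is one attempt and no reset: what is moved stays moved. The work goes in short steps, Python scripts to look and compute and a tool call to move; the robot and the scene stay as the last step left them, time stands still between calls to the robot, and variables do not carry over. Pictures are saved under pics/ and viewed, at most 10 in all, crops included, and the job is handed in when it is done.

Besides the shell and the picture viewer there is one more tool, called after ">>>" by a JSON object that holds its "op" and its "data". arm_command: Moves the arm, as the interface text tells. Its arguments: {"type":"object","properties":{"series":{"type":"array"},"gripper":{"type":"number"}},"required":["series"]}

```bash
ls; mkdir -p pics
python3 - <<'E'
from rig import robot
import cv2,numpy as np
ims={}
for c in ("scene","side"):
    im=robot.read_camera(c); ims[c]=im
    cv2.imwrite(f"pics/{c}0.png",im[:,:,::-1])
    cal=robot.get_calibration(c); print(c,cal["fov_y"],cal["cx"],cal["cy"],[k for k in cal]); E=np.array(cal["extrinsics"]); print("cam pos",np.round(-E[:3,:3].T@E[:3,3],3))
    for l in ["roll","sprung_tip","fixed_tip","holder","cup_left","cup_right","bar_mid","bar_hinge","rack","trumpet_vase","orange_vase","tureen","bowl","candlestick","tape","carton"]:
        print(c,l,[(np.round(d["centre"],3).tolist(),round(d["conf"],2)) for d in robot.pinpoint(c,l)[:3]])
print(robot.get_state())
E
```

```text
pics
scene 50.73378442928923 316.21965049599675 245.38772714709364 ['fov_y', 'cx', 'cy', 'extrinsics']
cam pos [1.386 0.302 0.88 ]
scene roll [([0.348, 0.39, 0.014], 0.89), ([0.56, -0.482, 0.002], 0.59), ([0.313, 0.206, 0.02], 0.58)]
scene sprung_tip [([0.372, 0.22, 0.015], 0.55), ([0.553, 0.276, 0.149], 0.36)]
scene fixed_tip [([0.251, 0.194, 0.018], 0.76), ([0.398, 0.35, 0.02], 0.56), ([0.371, -0.175, -0.006], 0.3)]
scene holder [([0.512, -0.04, 0.004], 0.92)]
scene cup_left [([0.508, 0.045, 0.081], 0.73)]
scene cup_right [([0.531, -0.13, 0.082], 0.71)]
scene bar_mid [([0.621, -0.031, 0.129], 0.97)]
scene bar_hinge [([0.58, -0.035, 0.097], 0.86)]
scene rack [([0.48, 0.276, 0.001], 0.81), ([0.561, -0.479, 0.0], 0.55), ([0.352, -0.403, 0.0], 0.26)]
scene trumpet_vase [([0.558, -0.479, 0.0], 0.68)]
scene orange_vase [([0.528, -0.126, 0.086], 0.35)]
scene tureen [([0.501, -0.278, -0.001], 0.89)]
scene bowl [([0.569, 0.434, -0.002], 0.9)]
scene candlestick [([0.711, 0.215, -0.002], 0.77)]
scene tape [([0.371, -0.175, -0.001], 0.91), ([0.577, -0.033, 0.095], 0.17)]
scene carton [([0.354,
[... 1169 characters left out ...]
45, 0.088], 0.37)]
{'clock': 1.7, 'q': array([ 1.26798742e+00,  3.13514318e-01, -4.70605895e-02,  1.21020500e+00,
        1.54377420e-06,  1.57078140e+00]), 'qd': array([-1.52433103e-03, -2.16459089e-04, -6.11834423e-04, -6.75198768e-05,
        2.76526492e-04, -2.83291457e-04]), 'effort': array([ 6.25184221e-04, -5.39441442e+01,  3.40042770e+01,  1.41052893e-03,
        1.13822889e-04, -9.16428746e-06]), 'tcp_pos': array([0.17892524, 0.57271529, 0.23130821]), 'tcp_rot': array([ 3.14157624e+00, -1.54352920e-06,  2.83879867e+00]), 'force': array([-1.17374982,  0.53344517, -0.3989276 ]), 'moment': array([ 0.01802847, -0.01908029, -0.0175957 ]), 'grasp_force': 0.0, 'width': 0.08526747958737847}
```

View pics/scene0.png

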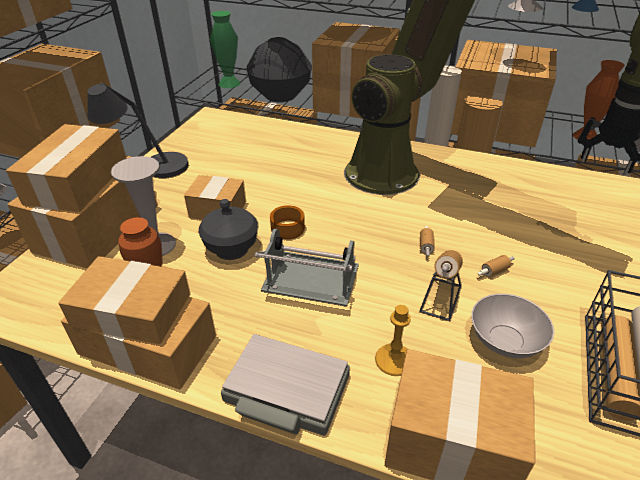

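View pics/side0.png

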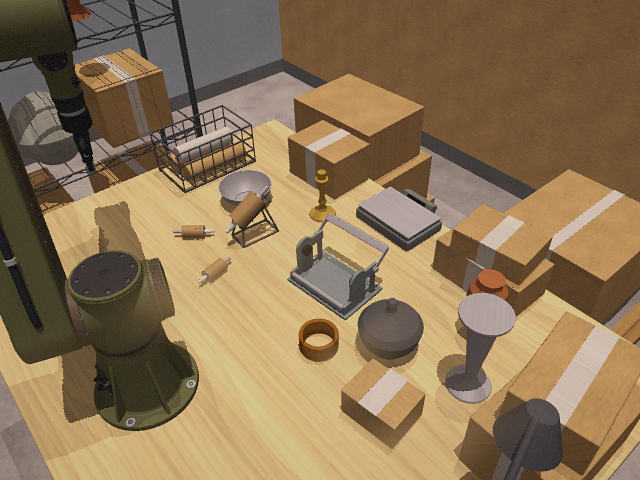

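Scene view: the roll in the sloping rack is at about (448,265), with the sprung rod at the upper end. The holder is at (310,280) and the tear bar is folded behind it. In the side view the rack roll is at (245,210) and the holder at (338,280).

Candidate rolls in the side view are the rack roll (245,210), two small loose rolls (193,232) and (214,270), and the basket rolls (200,150). Only the rack roll slopes at 32°. Its tips measure 182 mm apart and its centre height is 0.10 m, so it fits. I'll confirm with a crop.

Run:
```python
import cv2
a=cv2.imread("pics/side0.png")[170:290,160:400]
cv2.imwrite("pics/crop1.png",cv2.resize(a,(800,400),interpolation=cv2.INTER_CUBIC))
```

```text
(no output)
```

View pics/crop1.png

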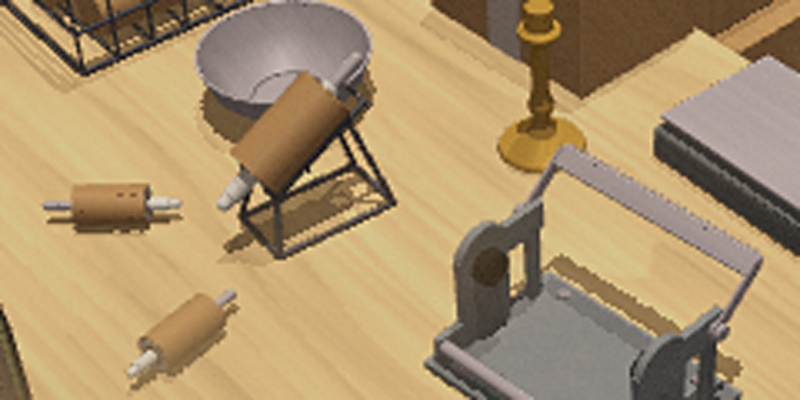

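The crop confirms it: the large roll in the rack has its steel sprung rod up at (350,70) and its white nose down at (230,195). The other two are much smaller. Moving over it.

>>> {"op": "arm_command", "data": {"series": [[[0.03,-0.03,0,1.2],[0.03,-0.03,0,1.2],[0.03,-0.03,0,1.2],[0.03,-0.03,0,1.2],[0.03,-0.03,0,1.2],[0.03,-0.03,-0.005,1.2],[0.03,-0.03,-0.005,1.2],[0.03,-0.03,-0.005,1.2],[0.03,-0.03,-0.005,1.2],[0.029,-0.026,0,1.3]]], "gripper": 1}}

```text
clock: 2.7
tcp_pos: [0.4787, 0.2748, 0.2108]
tcp_rot: [-3.141, -0.001, 3.05]
force: [0.3, 1.5, 0.3]
width: 0.0853
grasp_force: 0.0
```

```bash
cat > h.py <<'E'
from rig import robot
import cv2,numpy as np
def st():
    s=robot.get_state(); print("t",round(s["clock"],2),"tcp",np.round(s["tcp_pos"],4),"yaw",round(np.degrees(s["tcp_rot"][2]),1),"F",np.round(s["force"],1),"M",np.round(s["moment"],2),"w",round(s["width"],4),"g",round(s["grasp_force"],1)); return s
def pp(cams,labels,n=2):
    for c in cams:
        im=robot.read_camera(c)
        for l in labels: print(c,l,[(np.round(d["centre"],4).tolist(),round(d["conf"],2)) for d in robot.pinpoint(c,l)[:n]])
        yield im
E
python3 - <<'E'
from h import *
st()
for im in pp(["wrist"],["roll","sprung_tip","fixed_tip"]): cv2.imwrite("pics/w1.png",im[:,:,::-1])
E
```

```text
t 2.7 tcp [0.4787 0.2748 0.2108] yaw 174.8 F [0.3 1.5 0.3] M [ 0.02 -0.01  0.04] w 0.0853 g 0.0
wrist roll [([0.3501, 0.3907, 0.017], 0.95), ([0.4785, 0.2758, 0.0983], 0.6)]
wrist sprung_tip [([0.5564, 0.2705, 0.1518], 0.89), ([0.3718, 0.2246, 0.0151], 0.65)]
wrist fixed_tip [([0.3988, 0.3461, 0.0157], 0.58), ([0.4022, 0.2826, 0.0518], 0.55)]
```

>>> {"op": "arm_command", "data": {"series": [[[0,0.002,-0.03,0],[0,0,-0.03,0],[0,0,-0.03,0],[0,0,-0.02,0],[0,0,-0.012,0],[0,0,-0.008,0],[0,0,-0.003,0],[0,0,0,0],[0,0,0,0],[0,0,0,0]]]}}

```text
clock: 3.9
tcp_pos: [0.4786, 0.279, 0.0792]
tcp_rot: [3.141, 0.001, 3.05]
force: [0.2, -0.2, -0.3]
width: 0.0852
grasp_force: 0.0
```

>>> {"op": "arm_command", "data": {"series": [[[0,0,0,0],[0,0,0,0],[0,0,0,0],[0,0,0,0],[0,0,0,0],[0,0,0,0],[0,0,0,0],[0,0,0,0],[0,0,0,0],[0,0,0,0]]], "gripper": 0}}

```text
clock: 4.9
tcp_pos: [0.4781, 0.2789, 0.079]
tcp_rot: [3.141, 0.0, 3.05]
force: [-2.1, -0.1, 5.8]
width: 0.0529
grasp_force: 61.9
```

>>> {"op": "arm_command", "data": {"series": [[[0,0,0.01,0],[0,0,0.03,0],[0,0,0.03,0],[0,0,0.02,0],[0,-0.02,0,0],[0,-0.03,0,0],[0,-0.03,0,0],[0,-0.025,0,0],[0,-0.01,0,0],[0,0,0,0]]]}}

```text
clock: 5.9
tcp_pos: [0.4777, 0.1627, 0.1685]
tcp_rot: [-3.142, -0.0, 3.048]
force: [-0.2, -0.0, -2.4]
width: 0.0532
grasp_force: 63.5
```

Run:
```python
from h import *
st()
for im in pp(["side","wrist"],["roll","sprung_tip","fixed_tip"]): pass
for im in pp(["scene"],["roll","sprung_tip","fixed_tip","cup_left","cup_right"]): pass
```

```text
t 5.9 tcp [0.4777 0.1627 0.1685] yaw 174.6 F [-0.2 -0.  -2.4] M [0.07 0.   0.01] w 0.0532 g 63.5
side roll [([0.3523, 0.3901, 0.0198], 0.88), ([0.3133, 0.2087, 0.018], 0.86)]
side sprung_tip [([0.5527, 0.1559, 0.2335], 0.64), ([0.3074, 0.4246, 0.0185], 0.48)]
side fixed_tip [([0.4017, 0.1718, 0.1397], 0.73), ([0.2512, 0.1901, 0.0205], 0.71)]
wrist roll [([0.4749, 0.1621, 0.1896], 0.64)]
wrist sprung_tip [([0.3734, 0.2246, 0.0141], 0.89)]
wrist fixed_tip [([0.399, 0.3452, 0.0162], 0.76), ([0.4017, 0.1677, 0.14], 0.62)]
scene roll [([0.3505, 0.3894, 0.013], 0.91), ([0.4781, 0.1633, 0.1906], 0.84)]
scene sprung_tip [([0.3702, 0.2227, 0.0168], 0.6), ([0.5553, 0.1613, 0.2378], 0.4)]
scene fixed_tip [([0.2522, 0.1916, 0.0198], 0.77), ([0.3989, 0.3491, 0.0185], 0.6)]
scene cup_left [([0.5082, 0.0478, 0.0857], 0.72)]
scene cup_right [([0.5321, -0.1284, 0.0798], 0.84)]
```

>>> {"op": "arm_command", "data": {"series": [[[0,0,-0.03,0],[0,0,-0.03,0],[0,0,-0.03,0],[0,0,-0.025,0],[0,0,-0.01,0],[0,0,-0.005,0],[0,0,-0.005,0],[0,0,-0.005,0],[0,0,-0.005,0],[0,0,0,0]]]}}

```text
clock: 7.6
tcp_pos: [0.4802, 0.1644, 0.0246]
tcp_rot: [3.14, 0.004, 3.05]
force: [0.7, 0.3, 5.1]
width: 0.0527
grasp_force: 61.8
```

>>> {"op": "arm_command", "data": {"series": [[[0,0,-0.003,0],[0,0,-0.003,0],[0,0,-0.003,0],[0,0,-0.003,0],[0,0,-0.002,0],[0,0,0,0],[0,0,0,0],[0,0,0,0],[0,0,0,0],[0,0,0,0]]]}}

```text
clock: 8.6
tcp_pos: [0.4881, 0.1652, 0.0149]
tcp_rot: [3.138, 0.018, 3.049]
force: [11.2, -3.4, 19.9]
width: 0.0528
grasp_force: 63.8
```

>>> {"op": "arm_command", "data": {"series": [[[0.003,0,-0.001,0],[0.003,0,-0.001,0],[0.003,0,-0.001,0],[0.003,0,-0.001,0],[0.002,0,-0.001,0],[0,0,-0.001,0],[0,0,0,0],[0,0,0,0],[0,0,0,0],[0,0,0,0]]]}}

```text
clock: 9.6
tcp_pos: [0.4953, 0.1644, 0.0056]
tcp_rot: [3.14, 0.006, 3.05]
force: [2.0, -0.4, 8.1]
width: 0.0524
grasp_force: 63.3
```

Run:
```python
from h import *
st()
for im in pp(["side"],["roll","sprung_tip","fixed_tip"]): pass
im=robot.read_camera("side"); cv2.imwrite("pics/side2.png",cv2.resize(im[150:330,160:400],(800,600))[:,:,::-1])
for im in pp(["scene"],["roll","sprung_tip","fixed_tip"]): pass
```

```text
t 9.6 tcp [0.4953 0.1644 0.0056] yaw 174.7 F [ 2.  -0.4  8.1] M [-0.2  -0.05  0.03] w 0.0524 g 63.3
side roll [([0.3573, 0.3869, 0.0199], 0.92), ([0.3096, 0.2067, 0.0154], 0.9)]
side sprung_tip [([0.3086, 0.4269, 0.019], 0.48), ([0.5886, 0.1558, 0.0303], 0.43)]
side fixed_tip [([0.252, 0.189, 0.0181], 0.87), ([0.4091, 0.1746, 0.0229], 0.67)]
scene roll [([0.3469, 0.3901, 0.0181], 0.91), ([0.4949, 0.1633, 0.0276], 0.73)]
scene sprung_tip [([0.3715, 0.2223, 0.0147], 0.55), ([0.5836, 0.1569, 0.0337], 0.43)]
scene fixed_tip [([0.2508, 0.1932, 0.021], 0.87), ([0.399, 0.3453, 0.0196], 0.86)]
```

View pics/side2.png

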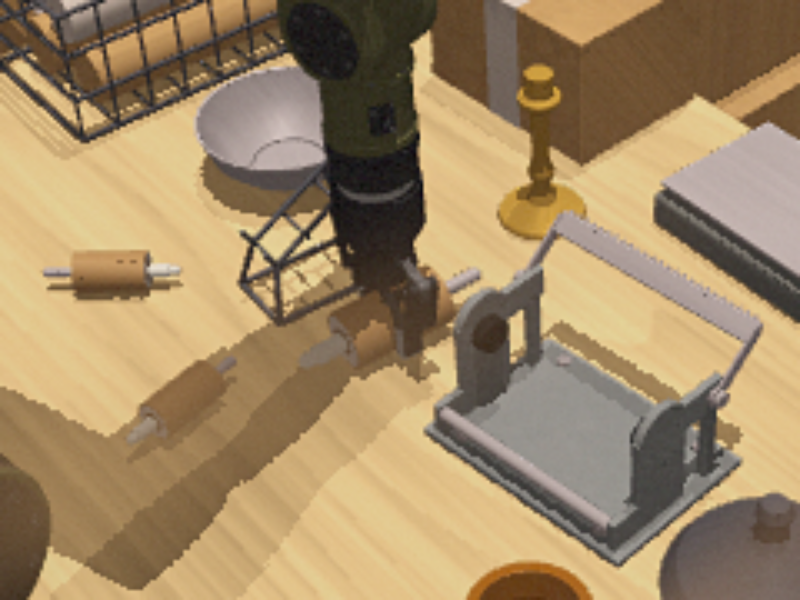

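The roll now lies level in the gripper: its nose is at (320,355), the rod at (465,280), and the tips are at z≈0.023 and 0.031. I'll press slightly more, lift, and carry it over the holder with a yaw slant.

>>> {"op": "arm_command", "data": {"series": [[[0,0,-0.003,0],[0,0,-0.002,0],[0,0,0,0],[0,0,0.015,0],[0,0,0.03,0],[0,0,0.04,0],[0,0,0.045,0],[0,-0.02,0.04,-4],[0,-0.03,0.03,-7],[0,-0.03,0,-7]]]}}

```text
clock: 11.05
tcp_pos: [0.4951, 0.0837, 0.2035]
tcp_rot: [3.137, 0.008, 2.732]
force: [1.1, 0.2, -2.8]
width: 0.0524
grasp_force: 63.8
```

>>> {"op": "arm_command", "data": {"series": [[[-0.003,-0.03,0,-7],[-0.003,-0.03,0,-7],[-0.005,-0.03,0,-7],[-0.005,-0.025,0,-7],[0,-0.004,0,-6],[0,0,0,0],[0,0,0,0],[0,0,0,0],[0,0,0,0],[0,0,0,0]]]}}

```text
clock: 12.05
tcp_pos: [0.476, -0.0348, 0.1983]
tcp_rot: [3.142, -0.0, 2.144]
force: [-0.9, -0.8, -1.7]
width: 0.0527
grasp_force: 63.8
```

Run:
```python
from h import *
st()
for im in pp(["side","scene","wrist"],["roll","sprung_tip","fixed_tip","cup_left","cup_right"]): pass
```

```text
t 12.05 tcp [ 0.476  -0.0348  0.1983] yaw 122.8 F [-0.9 -0.8 -1.7] M [ 0.01 -0.03 -0.05] w 0.0527 g 63.8
side roll [([0.353, 0.3872, 0.0175], 0.91), ([0.4744, -0.0336, 0.2219], 0.84)]
side sprung_tip [([0.5247, -0.1154, 0.2213], 0.55), ([0.3768, 0.2251, 0.023], 0.54)]
side fixed_tip [([0.4276, 0.0423, 0.2197], 0.92), ([0.3988, 0.3457, 0.0175], 0.87)]
side cup_left [([0.5079, 0.0508, 0.0889], 0.83)]
side cup_right [([0.5307, -0.1296, 0.0855], 0.78)]
scene roll [([0.3489, 0.3914, 0.0168], 0.94), ([0.4774, -0.0353, 0.2242], 0.81)]
scene sprung_tip [([0.3711, 0.225, 0.0155], 0.54), ([0.5259, -0.1113, 0.2241], 0.49)]
scene fixed_tip [([0.4019, 0.35, 0.0161], 0.78), ([0.427, 0.0357, 0.2215], 0.77)]
scene cup_left [([0.51, 0.0464, 0.0811], 0.95)]
scene cup_right [([0.5296, -0.1298, 0.0837], 0.66)]
wrist roll [([0.4782, -0.0374, 0.2221], 0.94)]
wrist sprung_tip []
wrist fixed_tip [([0.4277, 0.0384, 0.221], 0.57)]
wrist cup_left [([0.5094, 0.0471, 0.089], 0.87)]
wrist cup_right []
```

>>> {"op": "arm_command", "data": {"series": [[[0.001,0.001,-0.015,0],[0.001,0.001,-0.02,0],[0.001,0,-0.02,0],[0,0,-0.02,0],[0,0,-0.02,0],[0,0,-0.02,0],[0,0,-0.014,0],[0,0,-0.006,0],[0,0,-0.003,0],[0,0,0,0]]]}}

```text
clock: 13.95
tcp_pos: [0.4791, -0.0333, 0.0605]
tcp_rot: [3.141, 0.0, 2.142]
force: [0.8, 0.2, -2.3]
width: 0.0528
grasp_force: 63.8
```

Run:
```python
from h import *
st()
g=pp(["side","scene","wrist"],["roll","sprung_tip","fixed_tip","cup_left","cup_right"])
im=next(g); cv2.imwrite("pics/side3.png",cv2.resize(im[200:320,260:420],(800,600),interpolation=cv2.INTER_CUBIC)[:,:,::-1])
for _ in g: pass
```

```text
t 13.95 tcp [ 0.4791 -0.0333  0.0605] yaw 122.8 F [ 0.8  0.2 -2.3] M [-0.05 -0.04  0.03] w 0.0528 g 63.8
side roll [([0.4791, -0.0329, 0.0831], 0.98), ([0.356, 0.3861, 0.0176], 0.91)]
side sprung_tip [([0.3089, 0.4265, 0.0189], 0.39), ([0.3751, 0.2252, 0.0223], 0.37)]
side fixed_tip [([0.3986, 0.3473, 0.0194], 0.76), ([0.2506, 0.1918, 0.0185], 0.7)]
side cup_left [([0.4803, -0.0323, 0.0869], 0.7)]
side cup_right [([0.53, -0.1299, 0.0851], 0.7), ([0.4795, -0.0316, 0.0858], 0.48)]
scene roll [([0.4763, -0.0313, 0.0873], 0.75), ([0.3496, 0.3927, 0.0172], 0.63)]
scene sprung_tip [([0.5315, -0.1075, 0.0858], 0.56), ([0.3723, 0.2237, 0.016], 0.41)]
scene fixed_tip [([0.398, 0.3474, 0.0174], 0.93), ([0.2506, 0.1932, 0.0181], 0.77)]
scene cup_left [([0.5092, 0.0443, 0.0842], 0.63)]
scene cup_right [([0.5303, -0.1273, 0.0825], 0.97)]
wrist roll [([0.4811, -0.0365, 0.0849], 0.64)]
wrist sprung_tip []
wrist fixed_tip [([0.4274, 0.0421, 0.0823], 0.8)]
wrist cup_left [([0.5105, 0.0465, 0.0868], 0.77)]
wrist cup_right []
```

View pics/side3.png

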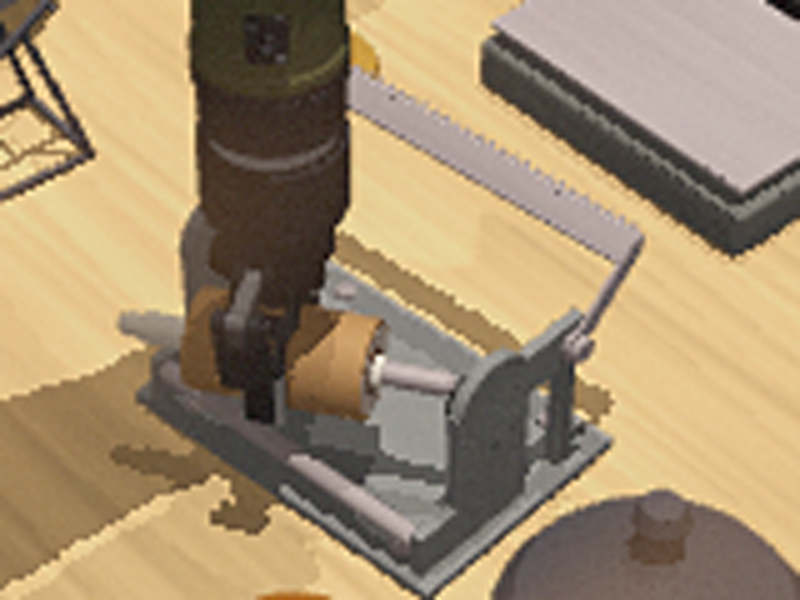

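The rod at (420,380) points at the right cup at (455,395). The tear bar and guide rod are both clear. Entering the cup.

>>> {"op": "arm_command", "data": {"series": [[[0,-0.002,0,0],[0,-0.002,0,0],[0,-0.002,0,0],[0,-0.002,0,0],[0,-0.002,0,0],[0,-0.002,0,0],[0,-0.002,0,0],[0,0,0,0],[0,0,0,0],[0,0,0,0]]]}}

```text
clock: 15.85
tcp_pos: [0.4789, -0.0473, 0.0603]
tcp_rot: [3.142, -0.0, 2.142]
force: [-0.7, 0.2, -3.3]
width: 0.0527
grasp_force: 63.8
```

Run:
```python
from h import *
st()
g=pp(["side","scene"],["sprung_tip","cup_right"])
for c,im in zip(["side","scene"],g): ims=im; cv2.imwrite(f"pics/{c}4.png",im[:,:,::-1])
a=cv2.imread("pics/side4.png")[250:310,320:400]; b=cv2.imread("pics/scene4.png")[230:290,250:330]
cv2.imwrite("pics/c4.png",np.vstack([cv2.resize(x,(400,300),interpolation=cv2.INTER_CUBIC) for x in (a,b)]))
```

```text
t 15.85 tcp [ 0.4789 -0.0473  0.0603] yaw 122.8 F [-0.7  0.2 -3.3] M [ 0.02 -0.01 -0.02] w 0.0527 g 63.8
side sprung_tip [([0.5279, -0.1258, 0.0816], 0.5), ([0.311, 0.4252, 0.0172], 0.49)]
side cup_right [([0.5267, -0.1276, 0.0844], 0.9)]
scene sprung_tip [([0.5265, -0.1218, 0.0869], 0.65), ([0.3731, 0.2214, 0.017], 0.43)]
scene cup_right [([0.5305, -0.1277, 0.0842], 0.59), ([0.4791, -0.0468, 0.0849], 0.42)]
```

View pics/c4.png

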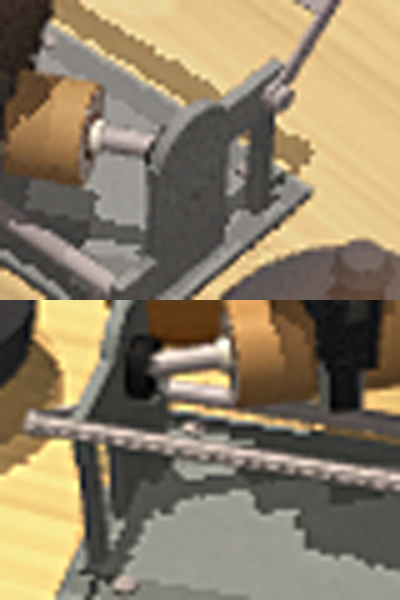

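The upper half (side) and lower half (scene) both show the rod entering the black right cup, at (150,145) and (145,365). Compressing along the axis.

>>> {"op": "arm_command", "data": {"series": [[[0.001,-0.0015,0,0],[0.001,-0.0015,0,0],[0.001,-0.0015,0,0],[0.001,-0.0015,0,0],[0.001,-0.0015,0,0],[0.0005,-0.001,0,0],[0.0005,-0.001,0,0],[0.0005,-0.0005,0,0],[0,0,0,0],[0,0,0,0]]]}}

```text
clock: 17.15
tcp_pos: [0.4852, -0.057, 0.0602]
tcp_rot: [-3.142, -0.001, 2.143]
force: [-3.2, 5.0, -1.1]
width: 0.0521
grasp_force: 63.8
```

>>> {"op": "arm_command", "data": {"series": [[[0.001,-0.0015,0,0],[0.001,-0.0015,0,0],[0.001,-0.0015,0,0],[0.001,-0.0015,0,0],[0.001,-0.0015,0,0],[0.0005,-0.001,0,0],[0,0,0,0],[0,0,0,0],[0,0,0,0],[0,0,0,0]]]}}

```text
clock: 18.15
tcp_pos: [0.4898, -0.0645, 0.06]
tcp_rot: [-3.142, -0.003, 2.143]
force: [-4.2, 9.0, -0.6]
width: 0.0525
grasp_force: 63.8
```

Run:
```python
from h import *
s=st()
M=np.array([.5194,-.0403]);u=np.array([.119,-.993]);v=np.array([.993,.119])
h=np.radians(np.degrees(s["tcp_rot"][2])-180); a=np.array([np.cos(h),np.sin(h)])
C=s["tcp_pos"][:2]+.0023*a-M; print("C uv",C@u,C@v,"phi",np.degrees(h)+83.2, "c from T=88.5:", 91-1e3*(.0885-C@u)/(a@u))
print("F along:",s["force"][:2]@a)
g=pp(["side","scene","wrist"],["roll","fixed_tip","cup_left"])
for _ in g: pass
```

```text
t 18.15 tcp [ 0.4898 -0.0645  0.06  ] yaw 122.8 F [-4.2  9.  -0.6] M [1.48 0.63 0.05] w 0.0525 g 63.8
C uv 0.022541004072199316 -0.03125664336117274 phi 25.99407703371775 c from T=88.5: 17.646304299184393
F along: -9.880241292461468
side roll [([0.3089, 0.2063, 0.0148], 0.92), ([0.4897, -0.0642, 0.0827], 0.72)]
side fixed_tip [([0.443, 0.0142, 0.0798], 0.89), ([0.2493, 0.1911, 0.0206], 0.75)]
side cup_left [([0.5104, 0.0479, 0.0863], 0.69)]
scene roll [([0.4857, -0.0669, 0.0843], 0.85), ([0.31, 0.207, 0.0208], 0.68)]
scene fixed_tip [([0.3949, 0.3471, 0.0179], 0.89), ([0.2515, 0.1918, 0.0173], 0.82)]
scene cup_left [([0.5108, 0.0451, 0.0812], 0.89)]
wrist roll [([0.4878, -0.0671, 0.0828], 0.88)]
wrist fixed_tip [([0.4405, 0.0114, 0.081], 0.65)]
wrist cup_left [([0.5093, 0.0469, 0.0871], 0.84)]
```

>>> {"op": "arm_command", "data": {"series": [[[0.0032,0.0016,0.001,-3],[0.0032,0.0016,0.001,-3],[0.0036,0.0016,0,-3],[0.0036,0.0016,0,-3],[0.0037,0.0012,0,-3],[0.0037,0.0012,0,-3],[0,0,0,0],[0,0,0,0],[0,0,0,0],[0,0,0,0]]]}}

```text
clock: 19.75
tcp_pos: [0.5117, -0.0552, 0.0619]
tcp_rot: [3.141, -0.004, 1.829]
force: [-1.3, 9.0, -5.3]
width: 0.0523
grasp_force: 63.7
```

```bash
cat >> h.py <<'E'
def uv():
    s=st()
    M=np.array([.5194,-.0403]);u=np.array([.119,-.993]);v=np.array([.993,.119])
    h=s["tcp_rot"][2]-np.pi; h=(h+np.pi)%(2*np.pi)-np.pi; a=np.array([np.cos(h),np.sin(h)])
    t=s["tcp_pos"][:2]-M; C=t+.0023*a; F=C-.091*a
    print("tcp uv",1e3*np.round([t@u,t@v],4),"F uv",1e3*np.round([F@u,F@v],4),"phi",np.degrees(h)+83.2,"c",91-1e3*(.0885-C@u)/(a@u),"Faxial",s["force"][:2]@a)
E
python3 - <<'E'
from h import *
uv()
g=pp(["side","scene","wrist"],["fixed_tip","cup_left"])
next(g); im=next(g); cv2.imwrite("pics/scene5.png",cv2.resize(im[220:310,240:380],(800,514),interpolation=cv2.INTER_CUBIC)[:,:,::-1])
next(g)
E
```

```text
t 19.75 tcp [ 0.5117 -0.0552  0.0619] yaw 104.8 F [-1.3  9.  -5.3] M [1.94 0.17 0.13] w 0.0523 g 63.7
tcp uv [13.9 -9.5] F uv [-74.  -21.8] phi 8.018552075705415 c 17.948939389202636 Faxial -9.033490466707068
side fixed_tip [([0.25, 0.1899, 0.022], 0.95), ([0.4895, 0.0337, 0.0845], 0.76)]
side cup_left [([0.5098, 0.0481, 0.0863], 0.74)]
scene fixed_tip [([0.3938, 0.3474, 0.018], 0.85), ([0.4894, 0.0286, 0.0858], 0.8)]
scene cup_left [([0.5112, 0.0442, 0.0839], 0.6)]
wrist fixed_tip [([0.4867, 0.0333, 0.0849], 0.85)]
wrist cup_left [([0.5072, 0.0473, 0.0855], 0.91)]
```

>>> {"op": "arm_command", "data": {"series": [[[0.0001,-0.001,0,0],[0.0001,-0.001,0,0],[0.0024,0.0004,0,-2],[0.0024,0.0004,0,-2],[0.0024,0.0004,0,-2],[0.0024,0.0004,0,-2],[0,0,0,0],[0,0,0,0],[0,0,0,0],[0,0,0,0]]]}}

```text
clock: 21.2
tcp_pos: [0.5223, -0.0553, 0.0621]
tcp_rot: [3.14, -0.004, 1.69]
force: [0.9, 9.8, -5.0]
width: 0.0529
grasp_force: 63.7
```

Run:
```python
from h import *
uv()
g=pp(["side","scene","wrist"],["fixed_tip","cup_left"])
a=next(g); b=next(g); c=next(g)
t=[cv2.resize(a[220:280,280:360],(400,300),interpolation=cv2.INTER_CUBIC),cv2.resize(b[230:290,310:390],(400,300),interpolation=cv2.INTER_CUBIC)]
o=np.hstack([np.vstack(t),cv2.resize(c[::2,::2],(400,600))[:, :, :]])
cv2.imwrite("pics/c5.png",o[:,:,::-1])
```

```text
t 21.2 tcp [ 0.5223 -0.0553  0.0621] yaw 96.8 F [ 0.9  9.8 -5. ] M [ 2.18 -0.14  0.17] w 0.0529 g 63.7
tcp uv [15.2  1.1] F uv [-73.5   1.1] phi 0.03559913573764106 c 20.042147669274584 Faxial -9.646899372104707
side fixed_tip [([0.2512, 0.1887, 0.0176], 0.63), ([0.5109, 0.0365, 0.0846], 0.6)]
side cup_left [([0.3714, -0.1709, 0.0018], 0.65), ([0.5106, 0.0502, 0.0873], 0.62)]
scene fixed_tip [([0.5128, 0.0306, 0.0846], 0.78), ([0.3982, 0.3468, 0.018], 0.7)]
scene cup_left [([0.5125, 0.0443, 0.081], 0.91), ([0.7081, 0.2154, 0.0017], 0.43)]
wrist fixed_tip [([0.5129, 0.0324, 0.0867], 0.9)]
wrist cup_left [([0.5108, 0.0461, 0.0884], 0.84)]
```

View pics/c5.png

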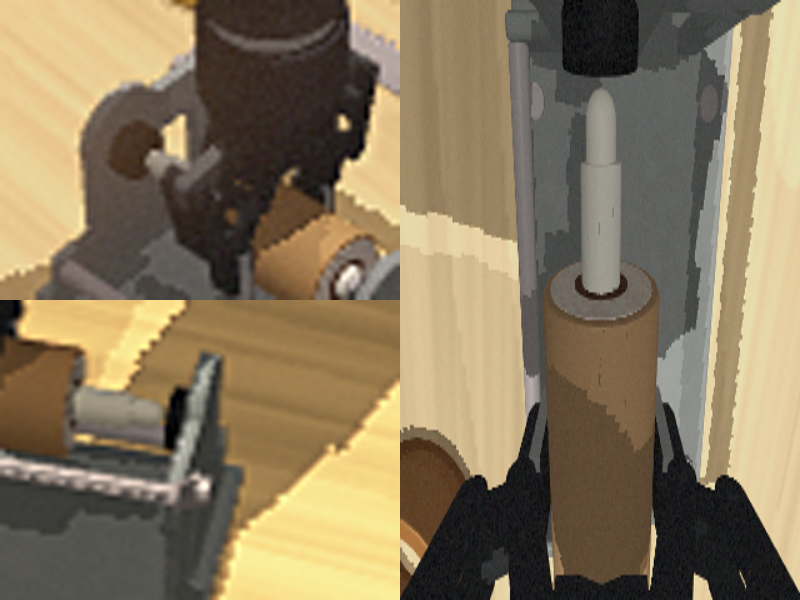

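The wrist view shows the nose tip at (600,95) lined up with the left cup at (600,60). The side and scene insets show a small gap to the rim. Now letting it spring toward the left cup.

>>> {"op": "arm_command", "data": {"series": [[[-0.0002,0.002,0,0],[-0.0002,0.002,0,0],[-0.0002,0.002,0,0],[-0.0002,0.002,0,0],[-0.0002,0.002,0,0],[-0.0002,0.002,0,0],[-0.0002,0.002,0,0],[-0.0002,0.001,0,0],[0,0,0,0],[0,0,0,0]]]}}

```text
clock: 22.65
tcp_pos: [0.5204, -0.0425, 0.0624]
tcp_rot: [3.141, 0.0, 1.689]
force: [1.0, 4.3, -3.9]
width: 0.0526
grasp_force: 63.7
```

Run:
```python
from h import *
uv()
g=pp(["side","scene","wrist"],["roll","fixed_tip","sprung_tip","cup_left"])
for _ in g: pass
```

```text
t 22.65 tcp [ 0.5204 -0.0425  0.0624] yaw 96.8 F [ 1.   4.3 -3.9] M [ 0.97 -0.16  0.07] w 0.0526 g 63.7
tcp uv [2.3 0.7] F uv [-86.5   0.9] phi -0.04599052121712077 c 7.066201762053339 Faxial -4.122209267791653
side roll [([0.3094, 0.2082, 0.0145], 0.91), ([0.522, -0.0409, 0.0889], 0.6)]
side fixed_tip [([0.2533, 0.1902, 0.0191], 0.81)]
side sprung_tip [([0.306, 0.4275, 0.0202], 0.52), ([0.5098, 0.0488, 0.0865], 0.42)]
side cup_left [([0.5095, 0.0478, 0.0911], 0.65), ([0.476, 0.2786, -0.0008], 0.58)]
scene roll [([0.3505, 0.3901, 0.0157], 0.84), ([0.3089, 0.2081, 0.022], 0.66)]
scene fixed_tip [([0.5099, 0.044, 0.0847], 0.91), ([0.2519, 0.1927, 0.0193], 0.83)]
scene sprung_tip [([0.3716, 0.2213, 0.0116], 0.57), ([0.5292, -0.1262, 0.0853], 0.54)]
scene cup_left [([0.5085, 0.0439, 0.0818], 0.86)]
wrist roll [([0.5198, -0.0483, 0.0854], 0.78)]
wrist fixed_tip []
wrist sprung_tip []
wrist cup_left [([0.5117, 0.048, 0.085], 0.96)]
```

>>> {"op": "arm_command", "data": {"series": [[[-0.0001,0.001,-0.001,0],[-0.0001,0.001,-0.001,0],[-0.0001,0.001,-0.001,0],[0,0.001,-0.001,0],[0,0,0,0],[0,0,0,0],[0,0,0,0],[0,0,0,0],[0,0,0,0],[0,0,0,0]]]}}

```text
clock: 24.4
tcp_pos: [0.5204, -0.0415, 0.059]
tcp_rot: [3.141, 0.007, 1.687]
force: [-0.8, -9.5, 2.5]
width: 0.0525
grasp_force: 64.7
```

Run:
```python
from h import *
uv()
```

```text
t 24.4 tcp [ 0.5204 -0.0415  0.059 ] yaw 96.7 F [-0.8 -9.5  2.5] M [-1.45  0.09  0.24] w 0.0525 g 64.7
tcp uv [1.3 0.8] F uv [-87.4   1.1] phi -0.1493203830278702 c 6.158217317931786 Faxial 9.339272404844538
```

>>> {"op": "arm_command", "data": {"series": [[[0.0001,-0.001,0,0],[0.0001,-0.001,0,0],[0,-0.001,-0.001,0],[0,0,0,0],[0,0,0,0],[0,0,0,0],[0,0,0,0],[0,0,0,0],[0,0,0,0],[0,0,0,0]]]}}

```text
clock: 25.4
tcp_pos: [0.5203, -0.0416, 0.0573]
tcp_rot: [3.141, 0.001, 1.689]
force: [2.5, -4.5, -2.9]
width: 0.0527
grasp_force: 64.1
```

>>> {"op": "arm_command", "data": {"series": [[[0,0,0,0],[0,0,0,0],[0,0,0,0],[0,0,0,0],[0,0,0.01,0],[0,0,0.03,0],[0,0,0.04,0],[0,0,0.045,0],[0,0,0.03,0],[0,0,0,0]]], "gripper": 0.8}}

```text
clock: 26.4
tcp_pos: [0.523, -0.0415, 0.218]
tcp_rot: [3.133, 0.002, 1.689]
force: [0.4, 0.3, -0.2]
width: 0.0682
grasp_force: 0.0
```

Run:
```python
from h import *
uv()
g=pp(["side","scene"],["roll","fixed_tip","sprung_tip","bar_mid","bar_hinge"])
a=next(g); b=next(g)
t=[cv2.resize(a[205:310,270:410],(800,600),interpolation=cv2.INTER_CUBIC)[::2],cv2.resize(b[225:305,245:370],(800,512),interpolation=cv2.INTER_CUBIC)[::2]]
t=[cv2.resize(a[205:310,270:410],(400,300),interpolation=cv2.INTER_CUBIC),cv2.resize(b[225:310,250:365],(400,296),interpolation=cv2.INTER_CUBIC)]
cv2.imwrite("pics/c6.png",np.vstack(t)[:,:,::-1])
```

```text
t 26.4 tcp [ 0.523  -0.0415  0.218 ] yaw 96.8 F [ 0.4  0.3 -0.2] M [ 0.01 -0.08  0.03] w 0.0682 g 0.0
tcp uv [1.7 3.4] F uv [-87.    3.6] phi -0.04641004957203165 c 6.474371137889889 Faxial -0.26366815795879106
side roll [([0.3518, 0.3881, 0.0188], 0.84), ([0.31, 0.2092, 0.0171], 0.83)]
side fixed_tip [([0.3984, 0.347, 0.0147], 0.84), ([0.2496, 0.1897, 0.0189], 0.72)]
side sprung_tip [([0.5296, -0.1289, 0.0825], 0.61), ([0.3759, 0.2205, 0.0248], 0.42)]
side bar_mid [([0.6197, -0.0329, 0.1283], 0.57)]
side bar_hinge [([0.5187, -0.0402, 0.0837], 0.35)]
scene roll [([0.31, 0.2056, 0.0197], 0.76), ([0.515, -0.0437, 0.084], 0.74)]
scene fixed_tip [([0.2518, 0.1923, 0.0178], 0.75), ([0.51, 0.0437, 0.0778], 0.74)]
scene sprung_tip [([0.3703, 0.223, 0.0138], 0.57), ([0.5303, -0.1274, 0.0845], 0.39)]
scene bar_mid [([0.6205, -0.0302, 0.1337], 0.77)]
scene bar_hinge []
```

View pics/c6.png

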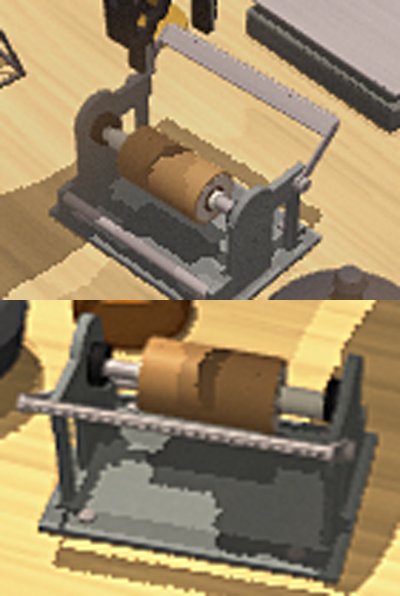

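The roll is seated with both ends in the cups (side (105,130)/(220,205), scene (100,365)/(325,400)). Next is the tear bar: shut the gripper, pass over the bar and go down behind it.

>>> {"op": "arm_command", "data": {"series": [[[0.014,0.002,0,8],[0.014,0.002,0,8],[0.014,0.002,0,8],[0.014,0.002,0,8],[0.014,0.002,0,8],[0.014,0.002,0,8],[0.014,0.002,0,8],[0.014,0.002,0,8],[0.014,0.002,0,8],[0.014,0.001,0,8]]], "gripper": 0}}

```text
clock: 28.0
tcp_pos: [0.6605, -0.0222, 0.212]
tcp_rot: [3.142, -0.0, 3.091]
force: [0.2, -0.1, 1.1]
width: -0.0001
grasp_force: 0.0
```

>>> {"op": "arm_command", "data": {"series": [[[0,0,-0.01,5],[0,0,-0.02,5],[0,0,-0.02,0],[0,0,-0.02,0],[0,0,-0.018,0],[0,0,-0.01,0],[0,0,-0.005,0],[0,0,0,0],[0,0,0,0],[0,0,0,0]]]}}

```text
clock: 29.0
tcp_pos: [0.6608, -0.0224, 0.1104]
tcp_rot: [-3.141, 0.002, -3.024]
force: [0.4, 0.2, -0.2]
width: -0.0001
grasp_force: 0.0
```

Run:
```python
from h import *
uv()
g=pp(["side","scene"],["bar_mid"])
for _ in g: pass
```

```text
t 29.0 tcp [ 0.6608 -0.0224  0.1104] yaw -173.3 F [ 0.4  0.2 -0.2] M [ 0.07  0.01 -0.02] w -0.0001 g 0.0
tcp uv [ -0.9 142.5] F uv [-1.1 53.8] phi 89.9488442729319 c -60298.59456045441 Faxial 0.40306193730935985
side bar_mid [([0.6224, -0.0309, 0.1325], 0.71)]
scene bar_mid [([0.5026, -0.2759, -0.0013], 0.71), ([0.5066, 0.0425, 0.0821], 0.57)]
```

>>> {"op": "arm_command", "data": {"series": [[[-0.01,-0.0012,0,0],[-0.008,-0.001,0,0],[-0.006,-0.0007,0,0],[-0.006,-0.0007,0,0],[-0.006,-0.0007,0,0],[-0.006,-0.0007,0,0],[-0.006,-0.0007,0,0],[-0.006,-0.0007,0,0],[-0.006,-0.0007,0,0],[0,0,0,0]]]}}

```text
clock: 30.2
tcp_pos: [0.6102, -0.0287, 0.1183]
tcp_rot: [-3.141, 0.023, -3.023]
force: [9.5, 4.2, 30.4]
width: -0.0001
grasp_force: 3.3
```

Run:
```python
from h import *
uv()
g=pp(["side","scene"],["bar_mid"])
for _ in g: pass
```

```text
t 30.2 tcp [ 0.6102 -0.0287  0.1183] yaw -173.2 F [ 9.5  4.2 30.4] M [ 0.72 -1.63 -0.01] w -0.0001 g 3.3
tcp uv [-0.7 91.5] F uv [-0.7  2.8] phi 89.98529051651545 c -105495.61797083338 Faxial 9.94279213505025
side bar_mid [([0.594, -0.034, 0.1492], 0.66)]
scene bar_mid []
```

The bar has reached about 1.88 rad but it is catching a finger ledge, pushing the tool up with 30 N. I'll raise the tool to relieve it.

>>> {"op": "arm_command", "data": {"series": [[[0.002,0,0.004,0],[0.002,0,0.004,0],[0.002,0,0.005,0],[0,0,0.005,0],[0,0,0.004,0],[0,0,0,0],[0,0,0,0],[0,0,0,0],[0,0,0,0],[0,0,0,0]]]}}

```text
clock: 31.4
tcp_pos: [0.6058, -0.0295, 0.131]
tcp_rot: [3.142, -0.0, -3.024]
force: [-0.1, 0.5, 0.3]
width: -0.0
grasp_force: 0.0
```

Run:
```python
from h import *
uv()
g=pp(["side","scene"],["bar_mid"])
a=next(g); b=next(g)
cv2.imwrite("pics/c7.png",np.hstack([cv2.resize(x,(400,400),interpolation=cv2.INTER_CUBIC) for x in (a[150:310,270:430],b[180:320,230:370])])[:,:,::-1])
```

```text
t 31.4 tcp [ 0.6058 -0.0295  0.131 ] yaw -173.2 F [-0.1  0.5  0.3] M [ 0.   -0.01  0.03] w -0.0 g 0.0
tcp uv [-0.4 87.1] F uv [-0.6 -1.6] phi 89.95054166459478 c -61195.75008308212 Faxial -0.01685599771850626
side bar_mid [([0.5887, -0.0344, 0.1535], 0.57)]
scene bar_mid [([0.5871, -0.0337, 0.1472], 0.9)]
```

View pics/c7.png

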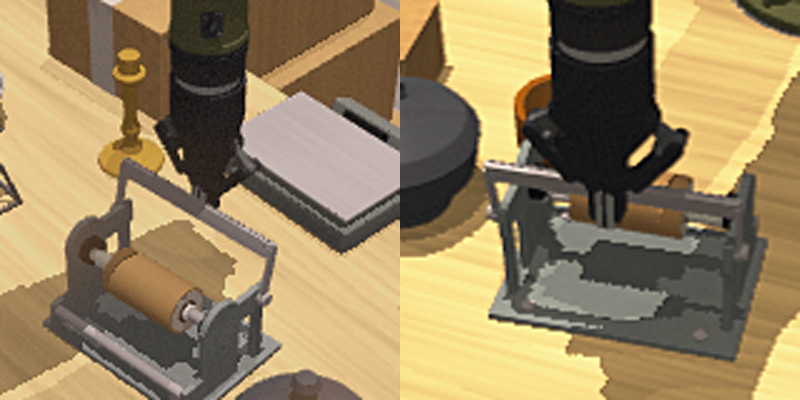

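The bar is almost upright, with the fingers behind it and no load. The roll is undisturbed. Pushing on past upright.

>>> {"op": "arm_command", "data": {"series": [[[-0.004,-0.0005,0,0],[-0.004,-0.0005,0,0],[-0.004,-0.0005,0,0],[-0.004,-0.0005,0,0],[-0.004,-0.0005,0,0],[-0.004,-0.0005,0,0],[-0.004,-0.0005,-0.002,0],[-0.004,-0.0005,-0.003,0],[-0.004,-0.0005,-0.003,0],[-0.002,0,0,0]]]}}

```text
clock: 32.6
tcp_pos: [0.567, -0.0341, 0.1225]
tcp_rot: [-3.142, -0.001, -3.024]
force: [2.0, -0.5, -2.2]
width: -0.0004
grasp_force: 0.9
```

>>> {"op": "arm_command", "data": {"series": [[[-0.003,-0.0004,-0.001,0],[-0.003,-0.0004,-0.001,0],[-0.003,-0.0004,-0.001,0],[-0.002,0,0,0],[0,0,0,0],[0,0,0.01,0],[0.002,0,0.02,0],[0,0,0.02,0],[0,0,0.01,0],[0,0,0,0]]]}}

```text
clock: 33.6
tcp_pos: [0.56, -0.0353, 0.1823]
tcp_rot: [-3.141, 0.003, -3.024]
force: [-0.1, 0.2, 1.0]
width: -0.0001
grasp_force: 0.0
```

Run:
```python
from h import *
uv()
g=pp(["side","scene"],["bar_mid","roll"],3)
for _ in g: pass
```

```text
t 33.6 tcp [ 0.56   -0.0353  0.1823] yaw -173.2 F [-0.1  0.2  1. ] M [-0.01  0.01 -0.02] w -0.0001 g 0.0
tcp uv [-0.1 40.9] F uv [ -0.3 -47.8] phi 89.95153040291413 c -61722.484541467544 Faxial -0.06778517987984546
side bar_mid [([0.5365, -0.0384, 0.1334], 0.71)]
side roll [([0.3099, 0.2092, 0.0149], 0.91), ([0.5353, -0.0393, 0.1335], 0.74), ([0.5203, -0.0395, 0.0816], 0.6)]
scene bar_mid [([0.5351, -0.0416, 0.1322], 0.59)]
scene roll [([0.5175, -0.0433, 0.0838], 0.91), ([0.3472, 0.3885, 0.0159], 0.85), ([0.311, 0.2086, 0.0204], 0.6)]
```

>>> {"op": "arm_command", "data": {"series": [[[-0.01,-0.0012,0,0],[-0.012,-0.0014,0,0],[-0.01,-0.0012,0,0],[0,0,-0.01,0],[0,0,-0.02,0],[0,0,-0.01,0],[0,0,-0.006,0],[0,0,-0.005,0],[0,0,-0.004,0],[0,0,0,0]]]}}

```text
clock: 34.9
tcp_pos: [0.5271, -0.039, 0.125]
tcp_rot: [3.142, -0.0, -3.024]
force: [-0.4, -0.2, -0.6]
width: -0.0
grasp_force: 0.0
```

>>> {"op": "arm_command", "data": {"series": [[[0,0,-0.003,0],[0,0,-0.003,0],[0,0,-0.002,0],[0,0,-0.002,0],[0,0,-0.001,0],[0,0,0,0],[0,0,0,0],[0,0,0,0],[0,0,0,0],[0,0,0,0]]]}}

```text
clock: 35.9
tcp_pos: [0.527, -0.0391, 0.1159]
tcp_rot: [-3.141, 0.001, -3.024]
force: [-5.3, -0.3, 15.8]
width: -0.0
grasp_force: 6.6
```

Run:
```python
from h import *
uv()
g=pp(["side","scene"],["bar_mid","bar_hinge"],3)
for _ in g: pass
```

```text
t 35.9 tcp [ 0.527  -0.0391  0.1159] yaw -173.3 F [-5.3 -0.3 15.8] M [0.   1.33 0.07] w -0.0 g 6.6
tcp uv [-0.3  7.7] F uv [ -0.4 -81. ] phi 89.94708916624495 c -58650.180874083926 Faxial -5.2865385939599685
side bar_mid [([0.5232, -0.0418, 0.1095], 0.65)]
side bar_hinge []
scene bar_mid [([0.5262, -0.0412, 0.1088], 0.59)]
scene bar_hinge [([0.5783, -0.035, 0.096], 0.66)]
```

The 16 N resistance at bar height 0.109 means the bar is resting on the roll. Retreating to check.

>>> {"op": "arm_command", "data": {"series": [[[0,0,0.003,0],[0,0,0.005,0],[0,0,0.015,0],[0,0,0.03,0],[0,0,0.03,0],[-0.01,0.01,0.03,0],[-0.02,0.04,0,0],[-0.02,0.045,0,0],[-0.02,0.045,0,0],[0,0.02,0,0]]]}}

```text
clock: 37.2
tcp_pos: [0.4546, 0.1236, 0.2275]
tcp_rot: [3.14, -0.001, -3.021]
force: [0.2, -0.3, 0.2]
width: -0.0003
grasp_force: 0.0
```

Run:
```python
from h import *
st()
g=pp(["side","scene"],["bar_mid","roll","sprung_tip","fixed_tip","tureen","tape","bowl","candlestick"],3)
a=next(g); b=next(g)
cv2.imwrite("pics/c8.png",np.hstack([cv2.resize(x,(400,400),interpolation=cv2.INTER_CUBIC) for x in (a[190:320,270:400],b[200:320,240:360])])[:,:,::-1])
```

```text
t 37.2 tcp [0.4546 0.1236 0.2275] yaw -173.1 F [ 0.2 -0.3  0.2] M [-0.04 -0.08  0.01] w -0.0003 g 0.0
side bar_mid [([0.5274, -0.0411, 0.1131], 0.58)]
side roll [([0.5187, -0.0422, 0.0808], 0.83), ([0.3084, 0.2093, 0.0184], 0.81), ([0.3524, 0.3889, 0.0154], 0.62)]
side sprung_tip [([0.3705, -0.1704, 0.0029], 0.73), ([0.3714, 0.2236, 0.022], 0.59), ([0.5293, -0.1293, 0.0763], 0.54)]
side fixed_tip [([0.2523, 0.1903, 0.0193], 0.78), ([0.5117, 0.0495, 0.0795], 0.75), ([0.3991, 0.3495, 0.0175], 0.75)]
side tureen [([0.5031, -0.2791, -0.0029], 0.78)]
side tape [([0.3704, -0.172, 0.0028], 0.61)]
side bowl [([0.5725, 0.4373, 0.001], 0.74)]
side candlestick [([0.7074, 0.2183, 0.0037], 0.75)]
scene bar_mid []
scene roll [([0.3085, 0.2075, 0.0222], 0.69), ([0.3491, 0.3889, 0.0158], 0.66), ([0.5167, -0.0419, 0.0796], 0.63)]
scene sprung_tip [([0.5293, -0.1277, 0.0786], 0.48), ([0.3706, 0.2223, 0.0143], 0.47)]
scene fixed_tip [([0.3982, 0.3481, 0.0175], 0.9), ([0.2531, 0.1914, 0.019], 0.72), ([0.5107, 0.0429, 0.0794], 0.65)]
scene tureen [([0.503, -0.2776, -0.0025], 0.71), ([0.5245, -0.0438, 0.1116], 0.5), ([0.5768, -0.0345, 0.0963], 0.36)]
scene tape [([0.3704, -0.1724, -0.0011], 0.66), ([0.5236, -0.0421, 0.1123], 0.62)]
scene bowl [([0.5712, 0.4312, -0.0006], 0.93)]
scene candlestick [([0.7088, 0.2142, -0.0018], 0.85), ([0.5292, -0.1279, 0.0837], 0.16)]
```

View pics/c8.png

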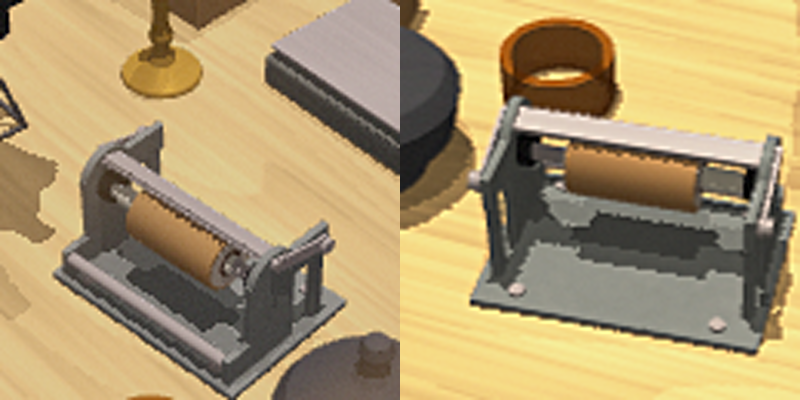

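The bar lies on the roll at about (190,200), height ≈0.112 against 0.1115 expected. Both spindle ends are in the cups at z≈0.08, and the ware I re-measured (tureen, tape, bowl, candlestick) has not moved. Handing in.

```bash
python3 -c "
from rig import robot
print(robot.close_job())"
```

```text
the job is handed in; nothing more can be done
None
```

The job is handed in at about 37 s of the 61 s allowed: the roll sits with both ends in the cups, the tear bar rests on it, and the ware I re-measured (tureen, tape, bowl, candlestick) had not moved; I did not re-measure the two vases or the carton, and no verdict came back.

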